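# Slide a loaded kit tray over the gap on to the parked trolley

## Task

Slide the loaded blue kit tray off the bench, across the gap and into the empty bay of the parked trolley, and push it gently home, square against the buffers of the back rail, then let go. Its nose is heavy: keep the tray level as you slide it, bearing on its tail so that the nose does not drop into the gap, and do not carry it through the air or spill the small parts in it. The trolley gives a little before its brakes bite, so feel for the rail, do not ram it, and leave everything else on the bench and trolley alone.

Things in the scene. Friction and masses are not known exactly. Their poses are not given: they have to be found in the camera images.
- tray: Loaded blue plastic kit tray, 0.6 to 0.95 kg, 150 wide (x) x 210 long (y) x 44 mm high, floor 4 mm. Origin: centre of underside, z up; NOSE = -y end, tail = +y end. A black 126 x 62 mm power brick (top at 50 mm) is strapped in the nose; the tail compartment (66 mm long) is empty for the hand. Starts on the bench, nose towards the trolley, up to 20 degrees askew.
- tray_grip (a point): Point in the orange moulded grip of the tray's tail wall: an upright plate 70 mm wide (tray x), 12 mm thick (tray y), its top 64 mm above the underside. The point is mid-plate, 99 mm from the tray's centre towards the tail, 45 mm above the underside. Pinch it firmly from above across its thickness (40 N or more), one finger in the empty compartment, one behind the tray.
- tray_nose (a point): Middle of the lower nose edge (rounded, radius 6 mm): tray origin shifted 105 mm along tray -y, at the height of the underside. The centre of mass lies only about 55 mm behind it: left alone, the tray tips into the gap once the nose is farther than that past the bench edge.
- tray_tail (a point): Middle of the lower tail edge: tray origin shifted 105 mm along tray +y, at the height of the underside.
- bay_mouth (a point): Middle of the bay's open front edge, at deck height, moving with the trolley; the bay runs along -y of this frame, x across, z up, same axes as the trolley's. 164 mm wide between 30 mm high guides that flare over the first 40 mm, 214 mm deep. Deck up to 3 mm above or below the bench, front edge rounded (radius 8 mm). The bench (top at z = 0) ends at world y = -0.12; gap 85 to 130 mm wide.
- bay_end (a point): Face of the two black rubber buffers (13 to 37 mm above the deck, springy: together about 4 N per mm, up to 5 mm) on the bay's 50 mm high back rail, in the middle of the bay, at deck height: 214 mm from bay_mouth along -y of the same frame. The tray is home when its nose touches them.
- thimble: Pink thimble, 19 mm across, 23 mm high, loose in the tray's middle compartment. Origin: centre of its underside.
- ring: White printed ring, 42 mm across, 9 mm high, loose in the tray's middle compartment. Origin: centre of its underside.
- bobbin: Brass bobbin, 24 mm across, 20 mm high, loose in the tray's middle compartment. Origin: centre of its underside.
- flower: Bystander: green five-petalled badge with a red light, 116 mm across, 12 mm thick, on the bench. Origin: centre of its underside.
- frame: Bystander: blue printed round frame, 130 mm across, 22 mm high, on the bench. Origin: centre of its underside.
- driver: Bystander: screwdriver lying on the bench.
- glue: Bystander: white glue bottle with orange cap, 44 mm across, 120 mm high, on the bench.
- filament: Bystander: spool of red filament lying flat, 150 mm across, 50 mm high, on the bench.
- flux: Bystander: amber jar, 40 mm across, 85 mm high, in the trolley's side pocket on the bay's -x side (nearer the robot).
- trolley: White trolley, 440 mm wide (x), origin at the middle of the bay's open front edge, square to the bench within 4 degrees. Its wheels are braked, but a pull of about 1 N moves it along its -y (away from the bench) by an unknown 2 to 14 mm before the brakes hold it hard; sliding the tray over the deck is enough to do so.

How it is judged:
On the way:
1. the level tray bridges the gap: nose on the deck inside the bay's mouth, tail still on the bench (y of tray_nose in the frame of bay_mouth between -0.1 and -0.005 m and x of tray_nose in the frame of bay_mouth between -0.02 and 0.02 m and z of tray_nose in the frame of bay_mouth between -0.01 and 0.01 m and height (world z) of tray_tail between -0.008 and 0.008 m and world y of tray_tail above -0.125 m and angle between tray's own z axis and vertical below 0.08 rad), for 0.1 s.
At the end, for the whole second after the job is handed in: The tray lies flat on the trolley's deck (nose and tail within 3 mm of deck height), its nose within 3 mm of the rail's buffers, within 12 mm of the bay's middle line and square to it within 0.06 rad, at rest, with the thimble, ring and bobbin still in it (y of tray_nose in the frame of bay_end below 0.003 m and x of tray_nose in the frame of bay_end between -0.012 and 0.012 m and angle between the x axis of tray and the x axis of bay_mouth, either way round below 0.06 rad and angle between tray's own z axis and vertical below 0.03 rad and z of tray_nose in the frame of bay_end between -0.003 and 0.003 m and z of tray_tail in the frame of bay_mouth between -0.003 and 0.003 m and linear speed of tray below 0.01 m/s and x of thimble in the frame of tray between -0.075 and 0.075 m and y of thimble in the frame of tray between -0.1 and 0.1 m and z of thimble in the frame of tray between 0 and 0.04 m and x of ring in the frame of tray between -0.075 and 0.075 m and y of ring in the frame of tray between -0.1 and 0.1 m and z of ring in the frame of tray between 0 and 0.04 m and x of bobbin in the frame of tray between -0.075 and 0.075 m and y of bobbin in the frame of tray between -0.1 and 0.1 m and z of bobbin in the frame of tray between 0 and 0.04 m); the robot touches nothing.
It fails at once if the tray's nose sags more than 9 mm below the bench top (height (world z) of tray_nose below -0.009 m).
It fails at once if the tray is lifted or carried: its middle more than 10 mm above the bench top, or tilted more than 0.15 rad (height (world z) of tray above 0.01 m or angle between tray's own z axis and vertical above 0.15 rad).
It fails at once if the tray is rammed against or pressed on the trolley with more than 30 N (contact force between tray and trolley above 30 N).
It fails at once if a bystander is shifted more than 30 mm (distance of any of flower, frame, driver, glue, filament, flux from where it was at the start of the episode above 0.03 m).
It also fails if it takes over 61 s, if anything falls off the work surface, if the arm or the gripper's body presses on something with over 40 N, if the wrist force passes 120 N, or if a joint passes its speed limit or range.

## Robot

A 6-joint arm with a two-finger parallel gripper is mounted at the origin on the work surface. World frame = base frame: x ahead of the robot, y to its left, z up, the work surface at z = 0. Lengths are in m, angles in rad, forces in N, time in s.
With the tool pointing down it reaches from about 0.35 to 0.975 m from the base axis. Payload 4.9 kg.
Tool frame: the origin (TCP) lies midway between the tips of the shut fingers; the grasp point (between the pads) lies 19 mm behind it; z points along the fingers, y is the direction in which the jaws open and shut (so a half turn about z gives the same grasp; the last joint's range is limited). The gripper opens to 85 mm and grips with 20 to 120 N. Pads are 22 mm wide; open, the fingers measure 114 mm over their backs; the gripper's body (76 mm by 85 mm) begins 54 mm behind the grasp point. The pads swing forward as they close: fully open they stand 13 mm farther back than shut.
Start: joints at [1.166, 0.053, 1.613, -0, 1.476, -0.119], TCP at [0.176, 0.6, 0.231] pointing down, gripper open.
Joint ranges: [-3.01, 3.01], [-1.01, 2.22], [0.06, 2.58], [-1.02, 4.17], [0.09, 2.62], [-3.14, 3.14]. Speed limits (rad/s): [2.57, 2.57, 3.14, 3.14, 3.14, 3.14].

## Interface

Orientations are given as a unit quaternion [w, x, y, z].
In Python, from plant import state, grab_frame, camera_params, job_done, boxes_of gives the robot as it stands.
- The arm moves only by the tool step_arm, never from a script. Its argument "steps" is a list of rows, each a list of 4 numbers: the shift along the tool's x, y, z in mm, then the turn about the tool's z in degrees. A call has 1 to 8 rows; each row shifts and turns the pose as measured when the row begins, along the tool's axes as they then stand; what a row does not reach is not made up. A row lasts 1/10 s, in which the tool goes at most 50 mm and 8.59 degrees, less where a joint would pass 70% of its speed; a pose out of reach is approached as far as the arm can. A call is refused whole if a number of a shift passes 50 or a number of a turn 8.59, either way. A call with a gripper value outside its range is refused whole. "claw" is the opening in per cent of the stroke, from 0 (shut) to 100 (fully open), set as the call begins (left out, the last holds). The fingers move at their own pace and stop on an object; the grip force is fixed at half the most. Time passes only in rows, so rows that do not move let the fingers close. It gives the time, the measured TCP pose, the force and the opening at its end, in the units of the state.
- state(): the state, without advancing time (a new reading comes with each control period).
- grab_frame(name): name is "side" or "top"; returns (picture, depth): 420x560x3 uint8, red, green, blue; 420x560 float32, m along the optical axis (not along the pixel's ray), 0 where there is no reading.
- camera_params(name): a dict with "mtx" (3x3 intrinsics, pixels), "extrinsics" (4x4, takes a point from camera to world coordinates). Camera axes: x right, y down, z forward; pixel columns grow to the right and rows downward; lengths in m; the calibration is good to about 2 mm. A picture is of the moment at which its call begins. camera_params takes no time and is no camera call.
- job_done(): hands the job in, once; it reports no verdict.
Trained networks look in the newest picture that a camera, given by its name, has taken for a name from the list of things; names that differ only in an ending like _2 or _b are one class to them, and where a whole thing is asked for, a point or a joint stands for the part that bears it (a point fixed in the world has none). Each returns a list of dicts, best first, with "p" (0 to 1); they miss things now and then, are a little off and sometimes report something else, mostly with a low value. They report only what shows in the picture. A call takes as long as a camera call.
- boxes_of(camera, label): "box" ([left, top, width, height] in pixels, round what is visible of it).
The state is a dict: "time": time; "joint_pos": joint angles; "joint_vel": joint speeds; "joint_efforts": joint torques, N m; "tool_pos": TCP position; "tool_rot": TCP orientation; "contact_force": force on the tool from outside, world axes, zero at the start; "ft_torque": the same for the moment, N m; "gripper_width": opening from 0.0 (shut) to 1.0 (fully open).
Only numpy, scipy, OpenCV 4.12 (cv2) and the standard library are available. Lean on these libraries where they do the work, as an engineer would, in place of code of your own. Each camera call takes 0.05 s, during which the arm holds its last target. There are 200 camera calls.

## Working session

There is one attempt and no reset: what is moved stays moved. The work goes in short steps, Python scripts to look and compute and a tool call to move; the robot and the scene stay as the last step left them, time stands still between calls to the robot, and variables do not carry over. Pictures are saved under pics/ and viewed, about 8 in all and at most 12, crops included, and the job is handed in when it is done.

Besides the shell and the picture viewer there is one more tool, called by a JSON object that holds its "api" and its "payload", one argument or row to a line. step_arm: Moves the arm, as the interface text tells. Its arguments: {"type":"object","properties":{"steps":{"type":"array"},"claw":{"type":"number"}},"required":["steps"]}

```bash
mkdir -p pics; ls; cat > h.py <<'E'
import numpy as np, cv2
from plant import *
def pts(cam, depth):
    c=camera_params(cam); K=np.array(c["mtx"]); T=np.array(c["extrinsics"])
    v,u=np.mgrid[0:depth.shape[0],0:depth.shape[1]]
    p=np.stack([(u-K[0,2])/K[0,0]*depth,(v-K[1,2])/K[1,1]*depth,depth],-1)
    return p@T[:3,:3].T+T[:3,3]
def save(n,im): cv2.imwrite(f"pics/{n}.png",im[...,::-1])
E
python3 - <<'E'
from h import *
print(state())
ims=[]
for c in ["top","side"]:
    im,d=grab_frame(c); save(c,im); np.savez(c+".npz",im=im,d=d)
    print(c,camera_params(c))
    for l in ["tray","tray_grip","trolley","bay_mouth","flux"]:
        print(l,[(b["box"],round(b["p"],2)) for b in boxes_of(c,l)][:2])
E
```

```text
pics
{'time': 0.0, 'joint_pos': array([ 1.16596744e+00,  5.33408700e-02,  1.61429787e+00, -5.21873156e-06,
        1.47601841e+00, -1.18997006e-01]), 'joint_vel': array([ 1.42631717e-03,  1.71028663e-04,  1.86971642e-05, -6.54714483e-04,
       -1.42806639e-03,  2.41262930e-04]), 'joint_efforts': array([-1.07468024e-04, -3.93690848e+01, -3.70170164e+01, -3.38670634e-05,
        7.21293458e-03, -2.80431166e-06]), 'tool_pos': array([0.17597166, 0.59905929, 0.23007063]), 'tool_rot': array([-2.64769954e-04,  1.42429607e-01,  9.89804396e-01, -9.97717588e-04]), 'contact_force': array([ 0.6877687 ,  0.31185327, -0.46305384]), 'ft_torque': array([ 0.003104  , -0.03998409,  0.03907877]), 'gripper_width': 0.9973614292854428}
top {'mtx': array([[511.02242264,   0.        , 278.08280587],
       [  0.        , 511.02242264, 204.4898395 ],
       [  0.        ,   0.        ,   1.        ]]), 'extrinsics': array([[ 0.02335387, -0.99688086,  0.07538659,  0.41799889],
       [-0.99948908, -0.02492777, -0.0200046 ,  0.08370545],
       [ 0.02182142, -0.07488089, -0.9969537 ,  1.41824249],
       [ 0.
[... 342 characters left out ...]
955545,   0.        , 280.33765104],
       [  0.        , 479.55955545, 218.98240823],
       [  0.        ,   0.        ,   1.        ]]), 'extrinsics': array([[ 0.87439927, -0.23810982,  0.42276428, -0.03691457],
       [-0.48519975, -0.42430364,  0.76455714, -0.96214633],
       [-0.00266814, -0.87365333, -0.48654161,  0.71743602],
       [ 0.        ,  0.        ,  0.        ,  1.        ]])}
tray [([255.8, 192.7, 71.3, 61.4], 0.96), ([313.8, 190.8, 17.3, 5.5], 0.53)]
tray_grip [([255.0, 192.7, 72.1, 56.4], 0.98)]
trolley [([252.5, 260.6, 256.9, 159.1], 0.78)]
bay_mouth [([253.6, 260.0, 261.7, 160.0], 0.57)]
flux [([302.0, 318.3, 20.2, 50.8], 0.97), ([254.1, 261.5, 258.9, 158.5], 0.39)]
```

```bash
python3 - <<'E'
import cv2
a=cv2.imread("pics/top.png");b=cv2.imread("pics/side.png")
cv2.imwrite("pics/t2.png",cv2.resize(a[100:320,190:530],None,fx=2.3,fy=2.3,interpolation=2))
E
```

```text
(no output)
```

View pics/side.png

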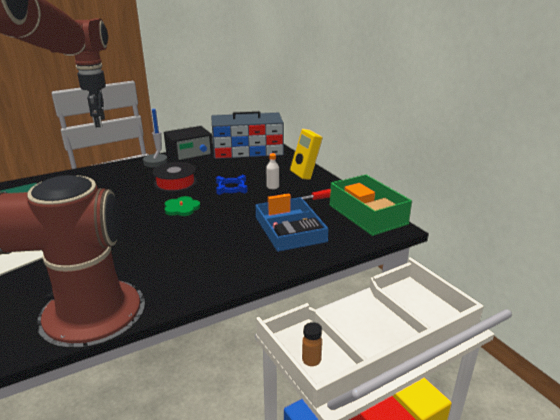

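View pics/t2.png

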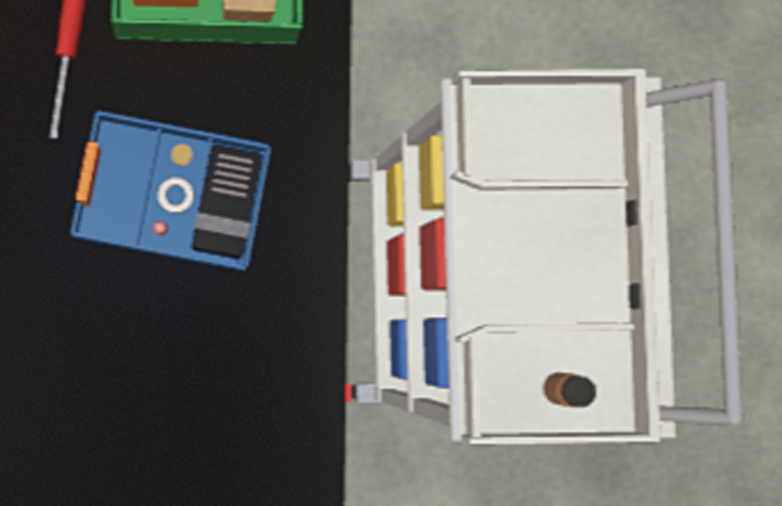

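The side view shows the blue tray at about (290,222), with its orange grip at the rear. The trolley bay is the middle slot. In the top crop the grip is at (88,172), the bay guides at rows ~183 and ~330, and the buffers at (631,213) and (634,296). Next I measure from depth.

```bash
cat > meas.py <<'E'
from h import *
def tray(im,d,verbose=1,box=None):
    P=pts("top",d); h=cv2.cvtColor(im,cv2.COLOR_RGB2HSV)
    ok=(d>0)&(P[...,0]>.25)&(P[...,0]<.85)&(P[...,1]>-.5)&(P[...,1]<.25)
    blue=ok&(h[...,0]>98)&(h[...,0]<125)&(h[...,1]>90)&(P[...,2]>.033)&(P[...,2]<.056)
    n,l,st,c=cv2.connectedComponentsWithStats(cv2.dilate(blue.astype(np.uint8),np.ones((5,5))))
    k=1+np.argmax(st[1:,4]); B=P[blue&(l==k)]
    r=cv2.minAreaRect((B[:,:2]*1000).astype(np.float32))
    o=ok&(h[...,0]>8)&(h[...,0]<18)&(h[...,1]>120)&(P[...,2]>.056)&(P[...,2]<.075)
    G=P[o&(l*0==0)]; G=G[np.linalg.norm(G[:,:2]*1000-np.array(r[0]),axis=1)<130]
    g=np.median(G,0) if len(G) else None
    return r,B[:,2].mean(),g,len(B),len(G)
E
python3 - <<'E'
from meas import *
z=np.load("top.npz");im,d=z["im"],z["d"]
print(tray(im,d))
P=pts("top",d)
ys=np.arange(150,280,10)
# bench/ trolley height profile
for v in (195,205,215,225): print(v,[(u,*(np.round(P[v,u]*1000).astype(int))) for u in list(range(330,350,4))+list(range(378,400,3))+list(range(452,480,2))])
for u in (410,430,450): print(u,[(v,*(np.round(P[v,u]*1000).astype(int))) for v in list(range(172,186,1))+list(range(236,250,1))])
E
```

```text
(((581.798095703125, 94.46440887451172), (210.00686645507812, 150.7823028564453), 80.30402374267578), np.float64(0.04298710326480188), array([0.59760865, 0.19219306, 0.06439561]), 563, 117)
195 [(330, np.int64(555), np.int64(-88), np.int64(6)), (334, np.int64(556), np.int64(-101), np.int64(-2)), (338, np.int64(556), np.int64(-112), np.int64(0)), (342, np.int64(628), np.int64(-230), np.int64(-738)), (346, np.int64(632), np.int64(-252), np.int64(-767)), (378, np.int64(592), np.int64(-297), np.int64(-338)), (381, np.int64(580), np.int64(-280), np.int64(-214)), (384, np.int64(560), np.int64(-242), np.int64(-6)), (387, np.int64(560), np.int64(-250), np.int64(-2)), (390, np.int64(559), np.int64(-257), np.int64(2)), (393, np.int64(561), np.int64(-268), np.int64(-7)), (396, np.int64(560), np.int64(-274), np.int64(1)), (399, np.int64(560), np.int64(-283), np.int64(1)), (452, np.int64(564), np.int64(-432), np.int64(1)), (454, np.int64(564), np.int64(-439), np.int64(-2)), (456, np.int64(564), np.int64(-442), np.int64(4)), (458, np.int64(565), np.int64(-450), np.int64(-2)), (460, np.int64(565), 
[... 8368 characters left out ...]
p.int64(-429), np.int64(-8)), (237, np.int64(446), np.int64(-428), np.int64(-3)), (238, np.int64(443), np.int64(-427), np.int64(0)), (239, np.int64(441), np.int64(-426), np.int64(1)), (240, np.int64(438), np.int64(-428), np.int64(-4)), (241, np.int64(435), np.int64(-417), np.int64(28)), (242, np.int64(432), np.int64(-416), np.int64(29)), (243, np.int64(429), np.int64(-417), np.int64(28)), (244, np.int64(427), np.int64(-426), np.int64(2)), (245, np.int64(424), np.int64(-428), np.int64(-3)), (246, np.int64(421), np.int64(-426), np.int64(1)), (247, np.int64(418), np.int64(-425), np.int64(6)), (248, np.int64(416), np.int64(-428), np.int64(-4)), (249, np.int64(413), np.int64(-428), np.int64(-3))]
```

```bash
cat > bay.py <<'E'
from meas import *
def bay(d):
    P=pts("top",d); X,Y,Z=P[...,0],P[...,1],P[...,2]
    ok=d>0
    dk=ok&(X>.46)&(X<.57)&(Y<-.27)&(Y>-.43)
    bn=ok&(X>.4)&(X<.6)&(Y<-.05)&(Y>-.1)
    out=dict(deckz=Z[dk].mean(),benchz=Z[bn].mean(),bedge=None)
    g=ok&(Z>.024)&(Z<.04)&(Y<-.29)&(Y>-.42)
    L=[]
    for lo,hi in((.41,.46),(.58,.63)):
        m=g&(X>lo)&(X<hi); L.append(np.polyfit(Y[m],X[m],1)); 
    out["guides"]=L; out["mid@-0.24,-0.35,-.455"]=[np.mean([np.polyval(l,y) for l in L]) for y in(-.24,-.35,-.455)]
    out["guidegap"]=np.polyval(L[1],-.35)-np.polyval(L[0],-.35)
    fe=[];rl=[];be=[]
    for v in range(190,236):
        r=np.where(ok[v]&(np.abs(Z[v])<.012)&(Y[v]<-.2)&(Y[v]>-.3))[0]; fe.append(P[v,r[0]])
        r=np.where(ok[v]&(Z[v]>.042)&(Z[v]<.058)&(Y[v]<-.43)&(Y[v]>-.5))[0]; rl.append(P[v,r[0]])
        r=np.where(ok[v]&(np.abs(Z[v])<.012)&(Y[v]<-.05)&(Y[v]>-.16))[0]; be.append(P[v,r[-1]])
    for n,q in(("front",fe),("rail",rl),("bench",be)):
        q=np.array(q); c=np.polyfit(q[:,0],q[:,1],1); out[n]=(c[0],np.polyval(c,.52),np.std(q[:,1]-np.polyval(c,q[:,0])))
    return out
E
python3 - <<'E'
from bay import *
for k,v in bay(np.load("top.npz")["d"]).items(): print(k,v)
E
```

```text
deckz -0.10910010125683034
benchz 0.0002136710878261267
bedge None
guides [array([-0.02319115,  0.42235023]), array([-0.04895095,  0.58496238])]
mid@-0.24,-0.35,-.455 [np.float64(0.5123133573666765), np.float64(0.516281173077825), np.float64(0.5200686335293756)]
guidegap 0.17162808343685498
front (np.float64(0.03277391410495447), np.float64(-0.24273977780684075), np.float64(0.0008456394005924528))
rail (np.float64(0.038548955144583154), np.float64(-0.4613299174128322), np.float64(0.0012675883882715207))
bench (np.float64(0.015719725661316374), np.float64(-0.1205805468473127), np.float64(0.0005951555533698982))
```

{"api": "step_arm", "payload": {
  "steps": [
    [-43,-22.5,0,0],
    [-43,-22.5,0,0],
    [-43,-22.5,0,0],
    [-43,-22.5,0,0],
    [-43,-22.5,0,0],
    [-43,-22.5,0,0],
    [-43,-22.5,0,0],
    [-43,-22.5,0,0]
  ],
  "claw": 80
}}

```text
time: 1.4
tool_pos: [0.4611, 0.3267, 0.2324]
tool_rot: [0.001, 0.136, 0.991, 0.002]
contact_force: [0.4, 0.0, 0.1]
gripper_width: 0.805
```

```bash
cat > go.py <<'E'
import sys
from h import *
from scipy.spatial.transform import Rotation as R
s=state(); q=s["tool_rot"]; M=R.from_quat([q[1],q[2],q[3],q[0]]).as_matrix()
x,y,z,a=map(float,sys.argv[1:5])
cur=np.degrees(np.arctan2(M[1,1],M[0,1]))
print("t",s["time"],"pos",s["tool_pos"].round(4),"y-ang",cur.round(2),"tilt z",M[:,2].round(4),"F",s["contact_force"].round(1),"M",s["ft_torque"].round(2),"w",round(s["gripper_width"],3))
print("shift tool mm",(M.T@(np.array([x,y,z])-s["tool_pos"])*1000).round(1),"turn",round(-(a-cur),2))
E
python3 go.py .598 .192 .12 80.3
```

```text
t 1.4 pos [0.4611 0.3267 0.2324] y-ang 74.35 tilt z [ 0.0028  0.0045 -1.    ] F [0.4 0.  0.1] M [-0.06 -0.08 -0.02] w 0.805
shift tool mm [-168.   -93.4  112.2] turn -5.95
```

{"api": "step_arm", "payload": {
  "steps": [
    [-42,-23.3,0,0],
    [-42,-23.3,0,0],
    [-42,-23.3,0,0],
    [-42,-23.3,0,0],
    [0,0,40,-5.9],
    [0,0,40,0],
    [0,0,20,0],
    [0,0,0,0]
  ]
}}

```text
time: 2.2
tool_pos: [0.6103, 0.1788, 0.1329]
tool_rot: [0.006, 0.088, 0.996, 0.003]
contact_force: [-0.8, 0.2, 0.1]
gripper_width: 0.802
```

```bash
python3 go.py .598 .192 .027 80.3
```

```text
t 2.2 pos [0.6103 0.1788 0.1329] y-ang 79.85 tilt z [ 0.0124  0.0056 -0.9999] F [-0.8  0.2  0.1] M [-0.05  0.03 -0.03] w 0.802
shift tool mm [ 15.6  10.1 105.9] turn -0.45
```

{"api": "step_arm", "payload": {
  "steps": [
    [10,6,0,-0.4],
    [5,4,0,0],
    [0,0,0,0],
    [0,0,0,0]
  ]
}}

```text
time: 2.6
tool_pos: [0.5977, 0.1937, 0.1377]
tool_rot: [0.009, 0.084, 0.996, 0.004]
contact_force: [0.1, 0.5, 0.9]
gripper_width: 0.802
```

```bash
python3 go.py .598 .192 .027 80.3
```

```text
t 2.6 pos [0.5977 0.1937 0.1377] y-ang 80.37 tilt z [ 0.0183  0.007  -0.9998] F [0.1 0.5 0.9] M [ 0.02  0.04 -0.05] w 0.802
shift tool mm [  1.3  -2.7 110.7] turn 0.07
```

{"api": "step_arm", "payload": {
  "steps": [
    [0,-2,25,0],
    [0,0,25,0],
    [0,0,20,0],
    [0,0,0,0]
  ]
}}

```text
time: 3.0
tool_pos: [0.6032, 0.1941, 0.0735]
tool_rot: [0.015, 0.083, 0.996, 0.006]
contact_force: [-0.8, 0.3, -0.4]
gripper_width: 0.801
```

```bash
python3 go.py .598 .192 .027 80.3
```

```text
t 3.0 pos [0.6032 0.1941 0.0735] y-ang 80.49 tilt z [ 0.0315  0.0094 -0.9995] F [-0.8  0.3 -0.4] M [ 0.01  0.01 -0.01] w 0.801
shift tool mm [ 6.1 -3.6 46.3] turn 0.19
```

{"api": "step_arm", "payload": {
  "steps": [
    [0,0,0,0],
    [0,0,0,0]
  ]
}}

```text
time: 3.2
tool_pos: [0.6046, 0.1946, 0.0761]
tool_rot: [0.017, 0.083, 0.996, 0.006]
contact_force: [1.2, -0.5, 0.0]
gripper_width: 0.798
```

```bash
python3 go.py .598 .192 .027 80.3
```

```text
t 3.2 pos [0.6046 0.1946 0.0761] y-ang 80.51 tilt z [ 0.0349  0.01   -0.9993] F [ 1.2 -0.5  0. ] M [ 0.   -0.04  0.01] w 0.798
shift tool mm [ 7.7 -4.4 48.9] turn 0.21
```

{"api": "step_arm", "payload": {
  "steps": [
    [4,-2,18,0],
    [3,-2,18,0],
    [3,-1,17,0]
  ],
  "claw": 50
}}

```text
time: 3.5
tool_pos: [0.6029, 0.1933, 0.0314]
tool_rot: [0.025, 0.083, 0.996, 0.009]
contact_force: [0.5, 0.3, -0.1]
gripper_width: 0.497
```

```bash
python3 go.py .598 .192 .027 80.3;  python3 - <<'E'
from meas import *
im,d=grab_frame("top"); save("top2",cv2.resize(im[100:320,190:530],None,fx=2.3,fy=2.3)); print(tray(im,d)); print(state()["tool_pos"],state()["time"])
im,d=grab_frame("side"); save("side2",cv2.resize(im[130:280,200:400],None,fx=4,fy=4)); print(state()["tool_pos"],state()["time"])
E
```

```text
t 3.5 pos [0.6029 0.1933 0.0314] y-ang 80.54 tilt z [ 0.0517  0.0132 -0.9986] F [ 0.5  0.3 -0.1] M [ 0.06  0.02 -0.04] w 0.497
shift tool mm [ 4.8 -2.2  4.1] turn 0.24
(((577.0386352539062, 68.340576171875), (156.44381713867188, 150.069091796875), 80.24088287353516), np.float64(0.04308189779939235), array([0.56647168, 0.19364472, 0.06306292]), 410, 8)
[0.60035217 0.19283292 0.02797966] 3.55
[0.60022886 0.19281578 0.02860197] 3.6
```

View pics/side2.png

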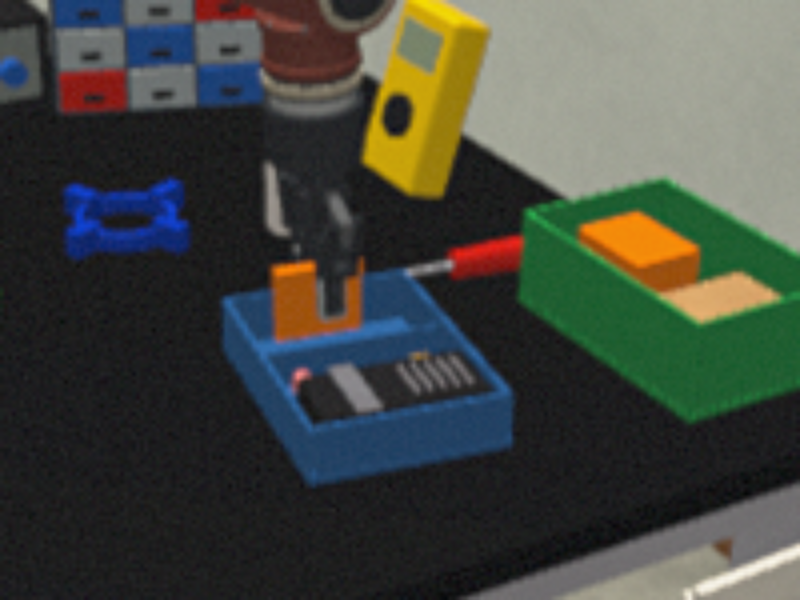

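The finger stands in the empty tail compartment in front of the orange plate, near (330,290), and the driver tip is clear. I'll check the settled pose, then close.

```bash
python3 go.py .598 .192 .027 80.3
```

```text
t 3.6 pos [0.6002 0.1928 0.0286] y-ang 80.53 tilt z [ 0.0453  0.012  -0.9989] F [-0.6 -0.2 -0.3] M [0.01 0.04 0.04] w 0.501
shift tool mm [ 2.1 -1.2  1.5] turn 0.23
```

{"api": "step_arm", "payload": {
  "steps": [
    [1,0,2,0],
    [0,0,1,0],
    [0,0,1,0],
    [0,0,1,0]
  ],
  "claw": 0
}}

```text
time: 4.0
tool_pos: [0.602, 0.1933, 0.0292]
tool_rot: [0.024, 0.083, 0.996, 0.008]
contact_force: [-3.5, 0.0, 2.3]
gripper_width: 0.131
```

```bash
python3 go.py .598 .192 .026 80.3
```

```text
t 4.0 pos [0.602  0.1933 0.0292] y-ang 80.53 tilt z [ 0.0499  0.011  -0.9987] F [-3.5  0.   2.3] M [-0.95  0.73 -0.45] w 0.131
shift tool mm [ 3.9 -2.   3. ] turn 0.23
```

{"api": "step_arm", "payload": {
  "steps": [
    [6,-6,0.5,-1.5],
    [12,-12,0.5,-3],
    [12,-12,0.5,-3],
    [12,-12,0.5,-3]
  ]
}}

```text
time: 4.4
tool_pos: [0.5607, 0.1595, 0.0298]
tool_rot: [0.031, -0.013, 0.999, 0.009]
contact_force: [0.4, 3.2, 2.6]
gripper_width: 0.132
```

```bash
python3 go.py .501 .08 .028 92.2;  python3 - <<'E'
from meas import *
im,d=grab_frame("top"); print(tray(im,d))
E
python3 go.py .501 .08 .028 92.2
```

```text
t 4.4 pos [0.5607 0.1595 0.0298] y-ang 91.52 tilt z [ 0.0609  0.0187 -0.998 ] F [0.4 3.2 2.6] M [-0.22  0.36 -0.01] w 0.132
shift tool mm [ 61.7 -77.9  -3.3] turn -0.68
(((561.0858154296875, 28.451210021972656), (150.4646453857422, 149.6285858154297), 1.4449968338012695), np.float64(0.042776224015900255), None, 438, 0)
t 4.45 pos [0.559  0.1578 0.029 ] y-ang 91.62 tilt z [ 0.0588  0.0163 -0.9981] F [ 1.7 -0.   0.7] M [-0.93  0.01  0.28] w 0.131
shift tool mm [ 60.  -76.1  -3.7] turn -0.58
```

{"api": "step_arm", "payload": {
  "steps": [
    [12,-14,0.3,-0.5],
    [12,-14,0.3,0],
    [12,-14,0.3,0],
    [12,-14,0.3,0]
  ]
}}

```text
time: 4.85
tool_pos: [0.52, 0.1017, 0.0298]
tool_rot: [0.038, -0.02, 0.999, 0.009]
contact_force: [3.6, 2.8, 3.2]
gripper_width: 0.13
```

```bash
python3 go.py .501 .08 .028 92.2;  python3 - <<'E'
from meas import *
im,d=grab_frame("top"); print(tray(im,d))
E
python3 go.py .501 .08 .028 92.2
```

```text
t 4.85 pos [0.52   0.1017 0.0298] y-ang 92.36 tilt z [ 0.0763  0.0195 -0.9969] F [3.6 2.8 3.2] M [-0.34  0.27  0.29] w 0.13
shift tool mm [ 20.  -20.9  -0.1] turn 0.16
(((521.6731567382812, -0.8426742553710938), (150.61134338378906, 209.37237548828125), 2.6809892654418945), np.float64(0.043544868441162794), None, 436, 0)
t 4.9 pos [0.5181 0.0997 0.029 ] y-ang 92.33 tilt z [ 0.0732  0.0168 -0.9972] F [ 0.4 -1.9  1.2] M [-1.25  0.6   0.09] w 0.13
shift tool mm [ 17.9 -19.   -0.6] turn 0.13
```

```bash
cat >> meas.py <<'E'
def tilt(im,d):
    P=pts("top",d); h=cv2.cvtColor(im,cv2.COLOR_RGB2HSV); r=tray(im,d)[0]
    m=(d>0)&(h[...,0]>98)&(h[...,0]<125)&(h[...,1]>90)&(P[...,2]>.03)&(P[...,2]<.058)
    B=P[m]; B=B[np.linalg.norm(B[:,:2]-np.array(r[0])/1000,axis=1)<.14]
    A=np.c_[B[:,0]-r[0][0]/1000,B[:,1]-r[0][1]/1000,np.ones(len(B))]
    return np.linalg.lstsq(A,B[:,2],rcond=None)[0].round(4)
E
python3 - <<'E'
from meas import *
z=np.load("top.npz"); print("initial",tilt(z["im"],z["d"]))
for i in range(2):
    im,d=grab_frame("top"); print(tilt(im,d))
print(tray(im,d))
im,d=grab_frame("side"); save("side3",cv2.resize(im[170:320,220:420],None,fx=4,fy=4))
E
python3 go.py .501 .08 .028 92.2
```

```text
initial [-0.0099 -0.0195  0.0417]
[-0.0071 -0.004   0.0425]
[-0.0025 -0.0078  0.0424]
(((519.622314453125, -3.052398681640625), (150.6914825439453, 208.17935180664062), 2.6436917781829834), np.float64(0.043384801138496076), None, 413, 0)
t 5.05 pos [0.5188 0.1009 0.0286] y-ang 92.3 tilt z [ 0.0721  0.017  -0.9973] F [-1.2 -2.9  3. ] M [-1.58  0.77 -0.1 ] w 0.134
shift tool mm [ 18.6 -20.1  -1. ] turn 0.1
```

View pics/side3.png

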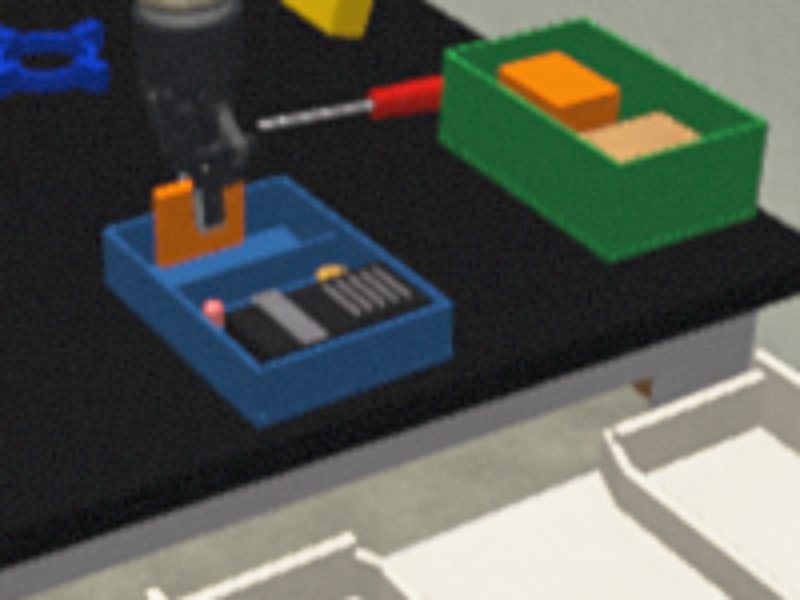

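{"api": "step_arm", "payload": {
  "steps": [
    [8,-12,0.8,0.3],
    [8,-14,0.8,0],
    [1,-16,0.8,0],
    [0,-16,0.8,0]
  ]
}}

```text
time: 5.45
tool_pos: [0.5127, 0.0476, 0.0295]
tool_rot: [0.044, -0.019, 0.999, 0.012]
contact_force: [-0.7, 5.7, 7.3]
gripper_width: 0.132
```

```bash
cat > look.sh <<'X'
python3 - <<'E'
from meas import *
im,d=grab_frame("top"); print(tray(im,d)[:3],tilt(im,d))
E
python3 go.py $1 $2 $3 $4
X
bash look.sh .506 0 .028 92
```

```text
(((512.9322509765625, -53.58784484863281), (146.87045288085938, 208.66319274902344), 1.4350630044937134), np.float64(0.042398959585611004), None) [-0.0198  0.0146  0.0421]
t 5.5 pos [0.5132 0.0454 0.0296] y-ang 92.15 tilt z [ 0.0888  0.0233 -0.9958] F [ 1.2 -2.   4.1] M [-1.12  0.54 -0.12] w 0.131
shift tool mm [  8.9 -45.1  -0.1] turn 0.15
```

{"api": "step_arm", "payload": {
  "steps": [
    [6,-15,1.5,0.2],
    [4,-15,1.5,0],
    [1,-15,1.5,0]
  ]
}}

```text
time: 5.8
tool_pos: [0.5134, 0.0037, 0.0304]
tool_rot: [0.053, -0.016, 0.998, 0.015]
contact_force: [-0.6, 6.2, 11.4]
gripper_width: 0.134
```

```bash
bash look.sh .506 -.03 .028 92; python3 - <<'E'
from h import *
im,d=grab_frame("side"); save("side4",cv2.resize(im[200:350,240:440],None,fx=4,fy=4))
E
```

```text
(((512.68505859375, -97.29583740234375), (149.7486114501953, 208.90843200683594), 1.6878455877304077), np.float64(0.04248312550630853), None) [-0.0075  0.0167  0.042 ]
t 5.85 pos [0.5139 0.0016 0.0306] y-ang 91.92 tilt z [ 0.1071  0.029  -0.9938] F [ 0.4 -1.7  5.7] M [-0.55  0.48 -0.1 ] w 0.131
shift tool mm [  9.1 -31.4   0.8] turn -0.08
```

View pics/side4.png

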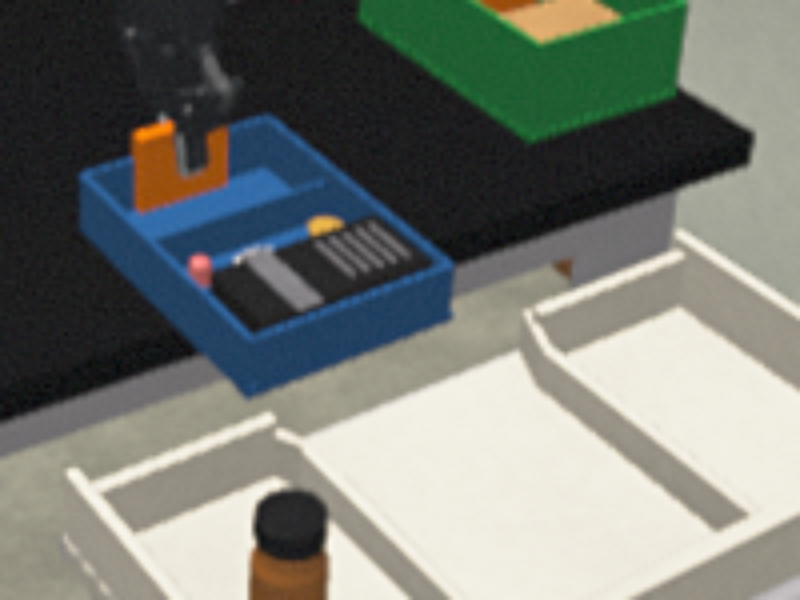

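```bash
cat >> meas.py <<'E'
def ends(n=4):
    o=[]
    for _ in range(n):
        im,d=grab_frame("top"); P=pts("top",d); h=cv2.cvtColor(im,cv2.COLOR_RGB2HSV); r=tray(im,d)[0]
        m=(d>0)&(h[...,0]>98)&(h[...,0]<125)&(h[...,1]>90)&(P[...,2]>.028)&(P[...,2]<.06)
        B=P[m]; c=np.array(r[0])/1000; q=B[:,:2]-c
        t=np.radians(r[2] if r[2]<45 else r[2]-90); u=q@[np.cos(t),np.sin(t)]; v=q@[-np.sin(t),np.cos(t)]
        k=np.abs(u)<.078
        f=lambda s:np.median(B[s&k][:,2]) if (s&k).sum()>4 else np.nan
        o.append([f((v<-.098)&(v>-.108)),f((v>.096)&(v<.108)),f((u>.07)),f(u<-.07),*c,t])
    return np.nanmean(o,0).round(4)
E
python3 -c "
from meas import *
print('nose z,tail z,+x z,-x z,c,yaw',ends())"; python3 go.py .506 -.03 .028 92
```

```text
nose z,tail z,+x z,-x z,c,yaw [ 0.0414  0.0449  0.0446  0.0444  0.5128 -0.0991  0.0288]
t 6.1 pos [0.5135 0.002  0.03  ] y-ang 91.99 tilt z [ 0.1063  0.0268 -0.994 ] F [ 0.5 -3.8  6.4] M [-1.17  0.3  -0.09] w 0.133
shift tool mm [  8.7 -31.7   0.3] turn -0.01
```

{"api": "step_arm", "payload": {
  "steps": [
    [7,-12,2.5,0],
    [6,-12,2.5,0]
  ]
}}

```text
time: 6.3
tool_pos: [0.511, -0.0196, 0.0303]
tool_rot: [0.062, -0.017, 0.998, 0.015]
contact_force: [-0.2, 7.0, 13.6]
gripper_width: 0.131
```

```bash
python3 go.py .506 -.03 .028 92;python3 -c "
from meas import *
print('nose z,tail z,+x z,-x z,c,yaw',ends())
z=np.load('top.npz');P=pts('top',z['d']);X,Y,Z=P[...,0],P[...,1],P[...,2]
m=(abs(X-.515)<.05)&(abs(Y+.33)<.08)&(abs(Z)<.02);print('deck',Z[m].mean(),np.median(Z[m]))
m=(abs(X-.515)<.05)&(abs(Y+.07)<.03)&(abs(Z)<.02);print('bench',Z[m].mean(),np.median(Z[m]))"; python3 go.py .506 -.03 .028 92
```

```text
t 6.3 pos [ 0.511  -0.0196  0.0303] y-ang 92.04 tilt z [ 0.1239  0.0322 -0.9918] F [-0.2  7.  13.6] M [0.52 0.27 0.04] w 0.131
shift tool mm [  5.6 -10.3   1.3] turn 0.04
nose z,tail z,+x z,-x z,c,yaw [ 0.04    0.0449  0.0432  0.0417  0.5179 -0.1208  0.0207]
deck -0.00031451413624809257 -0.0003713338435922253
bench 9.205077589791427e-05 0.00013762325510024986
t 6.5 pos [ 0.511 -0.021  0.03 ] y-ang 92.0 tilt z [ 0.1238  0.0289 -0.9919] F [ 0.5 -0.6 10.5] M [-0.56  0.13 -0.02] w 0.136
shift tool mm [ 5.5 -8.9  1.1] turn 0.0
```

{"api": "step_arm", "payload": {
  "steps": [
    [7,-14,3,0],
    [6,-14,3,0]
  ]
}}

```text
time: 6.7
tool_pos: [0.5096, -0.0456, 0.0299]
tool_rot: [0.072, -0.016, 0.997, 0.017]
contact_force: [0.8, 15.1, 9.4]
gripper_width: 0.133
```

```bash
cat > l2.sh <<'X'
python3 go.py .506 -.05 .028 92;python3 -c "
from meas import *
print('nose z,tail z,+x z,-x z,c,yaw',ends(3))
im,d=grab_frame('side'); save('$1',cv2.resize(im[200:350,240:440],None,fx=4,fy=4))"
python3 go.py .506 -.05 .028 92
X
bash l2.sh side5
```

```text
t 6.7 pos [ 0.5096 -0.0456  0.0299] y-ang 92.0 tilt z [ 0.1427  0.0369 -0.9891] F [ 0.8 15.1  9.4] M [0.74 0.26 0.13] w 0.133
shift tool mm [ 4.  -4.4  1.2] turn -0.0
nose z,tail z,+x z,-x z,c,yaw [ 0.04    0.0447  0.0429  0.0436  0.5077 -0.1475  0.0263]
t 6.9 pos [ 0.5092 -0.0483  0.0296] y-ang 92.0 tilt z [ 0.1417  0.0306 -0.9894] F [-3.3 -2.6 12.8] M [-0.57  0.26 -0.02] w 0.132
shift tool mm [ 3.4 -1.7  1.1] turn 0.0
```

View pics/side5.png

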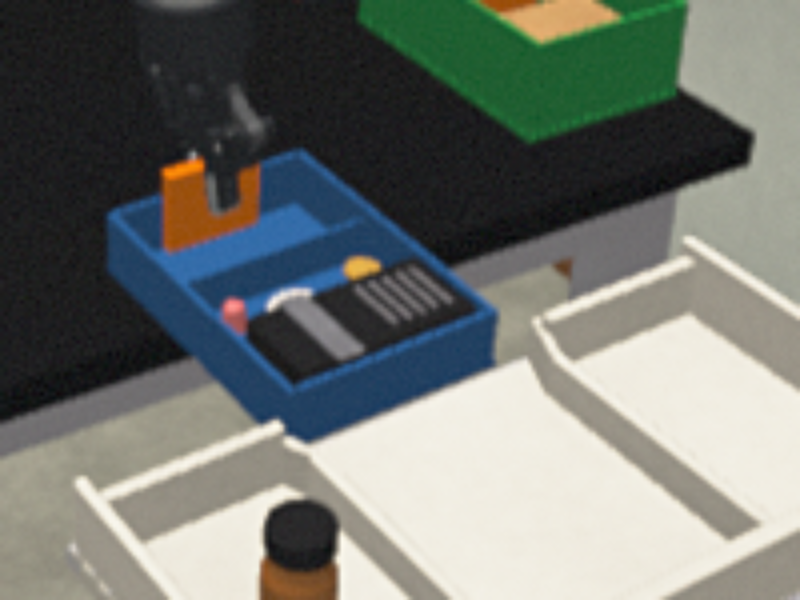

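{"api": "step_arm", "payload": {
  "steps": [
    [5,-10,2,0],
    [5,-10,2,0]
  ]
}}

```text
time: 7.1
tool_pos: [0.5074, -0.0656, 0.0291]
tool_rot: [0.078, -0.017, 0.997, 0.017]
contact_force: [0.8, 5.3, 7.7]
gripper_width: 0.133
```

```bash
bash l2.sh side6
```

```text
t 7.1 pos [ 0.5074 -0.0656  0.0291] y-ang 92.08 tilt z [ 0.1544  0.0357 -0.9874] F [0.8 5.3 7.7] M [-0.89  0.21  0.2 ] w 0.133
shift tool mm [ 1.1 15.6  1.5] turn 0.08
nose z,tail z,+x z,-x z,c,yaw [ 0.0411  0.0437  0.044   0.0441  0.5078 -0.167   0.0302]
t 7.3 pos [ 0.5073 -0.0669  0.0288] y-ang 92.05 tilt z [ 0.1543  0.0329 -0.9875] F [ 1.1 -0.   5.6] M [-1.48  0.24  0.11] w 0.132
shift tool mm [ 0.9 16.9  1.2] turn 0.05
```

View pics/side6.png

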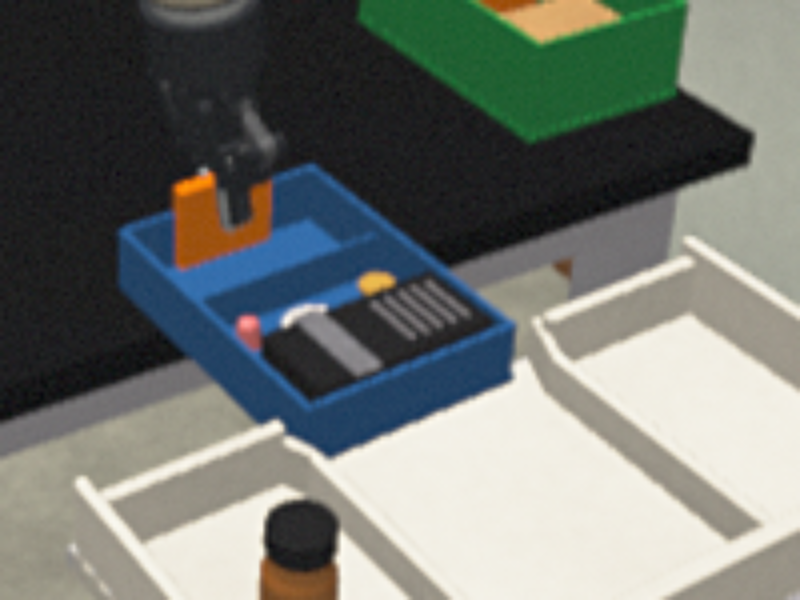

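{"api": "step_arm", "payload": {
  "steps": [
    [4,-16,1.5,0],
    [4,-18,1.5,0],
    [4,-18,1.5,0]
  ]
}}

```text
time: 7.6
tool_pos: [0.5078, -0.1178, 0.0282]
tool_rot: [0.087, -0.02, 0.996, 0.015]
contact_force: [1.0, 6.4, 8.8]
gripper_width: 0.131
```

```bash
bash l2.sh side7; python3 - <<'E'
from bay import *
im,d=grab_frame("top"); save("top7",cv2.resize(im[100:320,250:530],None,fx=2.7,fy=2.7)); P=pts("top",d);X,Y,Z=P[...,0],P[...,1],P[...,2]
ok=d>0;rl=[]
for v in range(190,236):
    r=np.where(ok[v]&(Z[v]>.042)&(Z[v]<.058)&(Y[v]<-.44)&(Y[v]>-.5))[0]; rl.append(P[v,r[0]])
q=np.array(rl);c=np.polyfit(q[:,0],q[:,1],1);print(c[0],np.polyval(c,.52))
for y in (-.35,-.38,-.41,-.43):
    m=ok&(Z>.024)&(Z<.036)&(abs(Y-y)<.012); print(y,[np.median(X[m&(X>a)&(X<b)]).round(4) for a,b in((.41,.46),(.58,.63))])
E
```

```text
t 7.6 pos [ 0.5078 -0.1178  0.0282] y-ang 92.39 tilt z [ 0.1724  0.0331 -0.9845] F [1.  6.4 8.8] M [-0.57  0.25  0.1 ] w 0.131
shift tool mm [-0.7 67.8  2.1] turn 0.39
nose z,tail z,+x z,-x z,c,yaw [ 0.0421  0.0426     nan  0.0417  0.5346 -0.2184  0.0256]
t 7.8 pos [ 0.5079 -0.1193  0.0282] y-ang 92.31 tilt z [ 0.173   0.0296 -0.9845] F [ 0.1 -1.1  7.6] M [-1.47 -0.02  0.02] w 0.133
shift tool mm [-0.5 69.3  1.9] turn 0.31
0.03581641662414871 -0.46835174222647374
-0.35 [np.float64(0.4305), np.float64(0.6012)]
-0.38 [np.float64(0.4313), np.float64(0.6039)]
-0.41 [np.float64(0.4319), np.float64(0.605)]
-0.43 [np.float64(0.4324), np.float64(0.6056)]meas.py:29: RuntimeWarning: Mean of empty slice
  return np.nanmean(o,0).round(4)
```

{"api": "step_arm", "payload": {
  "steps": [
    [3,-16,0.5,0.3],
    [3,-18,0.5,0],
    [3,-18,0.5,0]
  ]
}}

```text
time: 8.15
tool_pos: [0.5082, -0.1694, 0.0285]
tool_rot: [0.093, -0.019, 0.995, 0.014]
contact_force: [0.0, 4.2, 5.7]
gripper_width: 0.135
```

```bash
sed -i 's/.506 -.05 .028/.516 -.257 .028/' l2.sh; bash l2.sh side8
```

```text
t 8.15 pos [ 0.5082 -0.1694  0.0285] y-ang 92.31 tilt z [ 0.185   0.0313 -0.9823] F [0.  4.2 5.7] M [-0.67  0.24  0.16] w 0.135
shift tool mm [ -4.5 -87.8  -0.8] turn 0.31
nose z,tail z,+x z,-x z,c,yaw [ 0.0419  0.042   0.0538  0.0414  0.5321 -0.2708  0.0431]
t 8.35 pos [ 0.5082 -0.1703  0.0284] y-ang 92.21 tilt z [ 0.1857  0.0289 -0.9822] F [3.1 0.5 4.7] M [-1.12 -0.37  0.05] w 0.133
shift tool mm [ -4.6 -87.   -0.6] turn 0.21
```

View pics/side8.png

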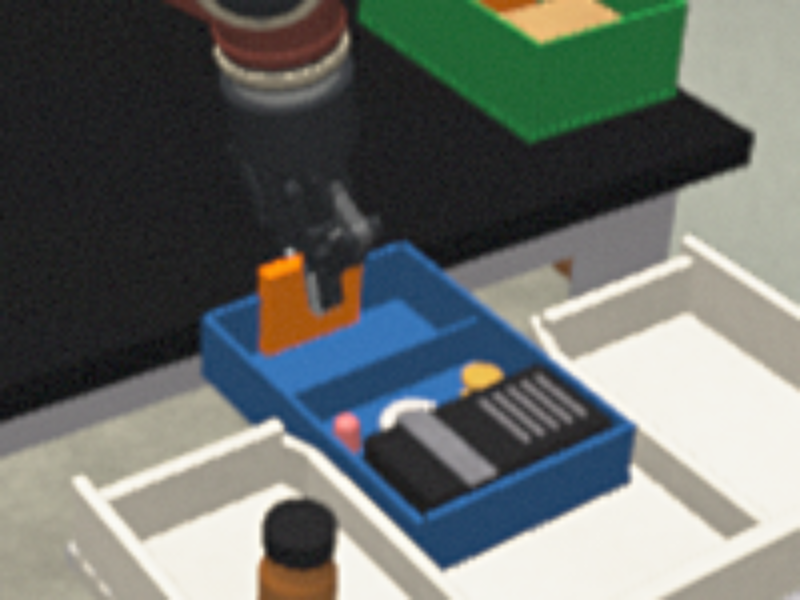

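{"api": "step_arm", "payload": {
  "steps": [
    [1,-14,0.8,0],
    [1,-15,0.8,0],
    [1,-15,0.8,0]
  ]
}}

```text
time: 8.65
tool_pos: [0.5113, -0.2095, 0.0276]
tool_rot: [0.096, -0.021, 0.995, 0.016]
contact_force: [-0.8, 6.1, 10.5]
gripper_width: 0.13
```

```bash
bash l2.sh side9
```

```text
t 8.65 pos [ 0.5113 -0.2095  0.0276] y-ang 92.54 tilt z [ 0.1912  0.0349 -0.9809] F [-0.8  6.1 10.5] M [-0.81  0.36  0.06] w 0.13
shift tool mm [ -2.8 -47.6  -1.1] turn 0.54
nose z,tail z,+x z,-x z,c,yaw [ 0.0421  0.0417  0.0544     nan  0.5387 -0.3105  0.0233]
t 8.85 pos [ 0.5117 -0.2112  0.0276] y-ang 92.48 tilt z [ 0.1927  0.0309 -0.9808] F [ 0.6 -0.8  5.6] M [-1.53 -0.11 -0.03] w 0.132
shift tool mm [ -2.6 -45.9  -0.9] turn 0.48meas.py:29: RuntimeWarning: Mean of empty slice
  return np.nanmean(o,0).round(4)
```

{"api": "step_arm", "payload": {
  "steps": [
    [0.5,-12,0.4,0.4],
    [1,-10,0.4,0],
    [1,-8,0.4,0]
  ]
}}

```text
time: 9.15
tool_pos: [0.5142, -0.237, 0.028]
tool_rot: [0.1, -0.019, 0.995, 0.016]
contact_force: [-0.3, 4.9, 8.1]
gripper_width: 0.131
```

```bash
python3 - <<'E'
from h import *
im,d=grab_frame("top"); save("top10",cv2.resize(im[110:310,330:510],None,fx=3,fy=3,interpolation=2))
E
python3 go.py .516 -.257 .028 92
```

```text
t 9.2 pos [ 0.5144 -0.2382  0.0282] y-ang 92.34 tilt z [ 0.198   0.0336 -0.9796] F [0.2 3.2 6.1] M [-1.19  0.51 -0.01] w 0.127
shift tool mm [ -0.9 -18.9  -0.1] turn 0.34
```

View pics/top10.png

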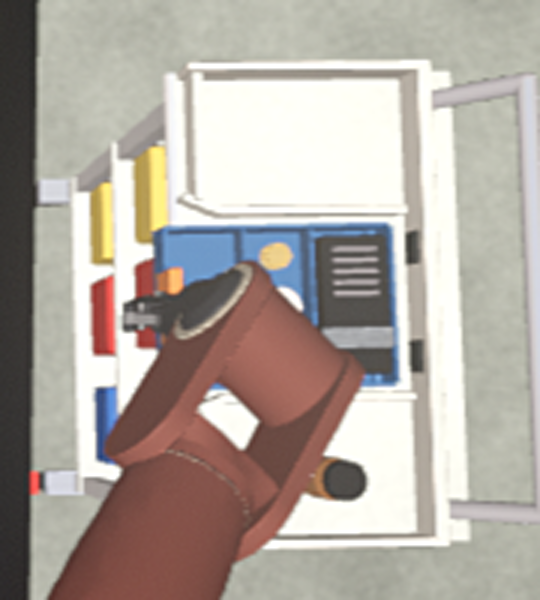

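The tray is centred in the bay: rows 223–387 against guide faces at about 215 and 393. Its nose is at column ~398 and the buffers are at ~409, so 10–15 mm is left. I'll creep from here and watch the force.

{"api": "step_arm", "payload": {
  "steps": [
    [1,-5,0.5,0],
    [1.5,-5,0.5,0]
  ]
}}

```text
time: 9.4
tool_pos: [0.5144, -0.2455, 0.0279]
tool_rot: [0.101, -0.02, 0.995, 0.016]
contact_force: [0.4, 5.2, 8.5]
gripper_width: 0.131
```

```bash
cat > l3.sh <<'X'
python3 go.py .516 -.257 .028 92; python3 - <<'E'
from bay import *
im,d=grab_frame("top"); P=pts("top",d);X,Y,Z=P[...,0],P[...,1],P[...,2]; h=cv2.cvtColor(im,cv2.COLOR_RGB2HSV)
bl=(h[...,0]>98)&(h[...,0]<125)&(h[...,1]>90)&(Z>.03)&(Z<.055)&(Y<-.38)&(Y>-.49)
K=np.array(camera_params("top")["mtx"])
for n,m in(("nose",bl),("buf",(h[...,2]<75)&(h[...,1]<90)&(Y<-.44)&(Y>-.49)&(Z>.005)&(Z<.05))):
    rows=[(v,np.where(m[v])[0]) for v in range(175,245)]
    print(n,[(v,(int(r.max()) if n=="nose" else int(r.min()))) for v,r in rows if len(r)][::3])
rl=[]
for v in range(180,240):
    r=np.where((Z[v]>.042)&(Z[v]<.058)&(Y[v]<-.455)&(Y[v]>-.5)&~bl[v])[0]
    if len(r): rl.append(P[v,r[0]])
q=np.array(rl);c=np.polyfit(q[:,0],q[:,1],1);print("rail",c[0],np.polyval(c,.52))
B=P[bl];e=[]
for v in range(185,238):
    r=np.where(bl[v])[0]
    if len(r): e.append(P[v,r.max()])
e=np.array(e);c=np.polyfit(e[:,0],e[:,1],1);print("nose",c[0],np.polyval(c,.52),e[:,0].min(),e[:,0].max())
E
python3 go.py .516 -.257 .028 92
X
bash l3.sh
```

```text
t 9.4 pos [ 0.5144 -0.2455  0.0279] y-ang 92.51 tilt z [ 0.1997  0.0364 -0.9792] F [0.4 5.2 8.5] M [-1.03  0.51  0.  ] w 0.131
shift tool mm [ -1.1 -11.5  -0.2] turn 0.51
nose [(184, 460), (187, 463), (190, 464), (193, 464), (196, 464), (199, 463), (202, 464), (205, 464), (208, 464), (211, 464), (214, 464), (217, 465), (220, 465), (223, 465), (226, 466), (229, 466), (232, 466), (235, 466)]
buf [(188, 466), (191, 466), (194, 466), (217, 462), (226, 468), (229, 468), (232, 468)]
rail 0.030274108959764325 -0.4696554082128734
nose 0.04360876066905826 -0.4494047344238936 0.44630976230719194 0.588138460290719
t 9.45 pos [ 0.5144 -0.2462  0.0279] y-ang 92.5 tilt z [ 0.1999  0.0356 -0.9792] F [0.  3.1 6.4] M [-1.18  0.59 -0.04] w 0.134
shift tool mm [ -1.1 -10.9  -0.1] turn 0.5
```

{"api": "step_arm", "payload": {
  "steps": [
    [1.5,-4,0.5,0.4],
    [1.5,-4,0.5,0]
  ]
}}

```text
time: 9.65
tool_pos: [0.5146, -0.2515, 0.028]
tool_rot: [0.103, -0.019, 0.994, 0.017]
contact_force: [0.5, 6.3, 9.3]
gripper_width: 0.133
```

```bash
bash l3.sh
```

```text
t 9.65 pos [ 0.5146 -0.2515  0.028 ] y-ang 92.31 tilt z [ 0.2034  0.0378 -0.9784] F [0.5 6.3 9.3] M [-0.95  0.26  0.1 ] w 0.133
shift tool mm [-1.2 -5.6  0. ] turn 0.31
nose [(184, 463), (187, 466), (190, 466), (193, 466), (196, 466), (199, 466), (202, 466), (205, 466), (208, 466), (211, 466), (214, 466), (217, 466), (220, 467), (223, 468), (226, 468), (229, 468), (232, 468), (235, 468)]
buf []
rail 0.014584564852436746 -0.46421493977712275
nose 0.043723543584756545 -0.45522967098522465 0.4465141973348186 0.5880436114175784
t 9.7 pos [ 0.5146 -0.2519  0.028 ] y-ang 92.31 tilt z [ 0.2035  0.0373 -0.9784] F [0.4 4.1 7.4] M [-1.08  0.31  0.07] w 0.132
shift tool mm [-1.2 -5.1  0.1] turn 0.31
```

{"api": "step_arm", "payload": {
  "steps": [
    [1.5,-3,0.5,0.2],
    [1.5,-3,0.5,0]
  ]
}}

```text
time: 9.9
tool_pos: [0.5147, -0.2552, 0.0282]
tool_rot: [0.104, -0.019, 0.994, 0.018]
contact_force: [-0.4, 5.8, 7.7]
gripper_width: 0.134
```

```bash
bash l3.sh
```

```text
t 9.9 pos [ 0.5147 -0.2552  0.0282] y-ang 92.32 tilt z [ 0.2068  0.0393 -0.9776] F [-0.4  5.8  7.7] M [-0.95  0.25  0.07] w 0.134
shift tool mm [-1.2 -1.9  0.4] turn 0.32
nose [(184, 465), (187, 467), (190, 467), (193, 468), (196, 468), (199, 467), (202, 467), (205, 467), (208, 467), (211, 468), (214, 468), (217, 468), (222, 468), (225, 469), (228, 469), (231, 470), (234, 469), (237, 468)]
buf []
rail -0.01584619587831642 -0.46238974303586566
nose 0.03954540734574687 -0.4590666152509463 0.44653172735703994 0.5884029776154082
t 9.95 pos [ 0.5146 -0.2555  0.0282] y-ang 92.32 tilt z [ 0.2068  0.0389 -0.9776] F [0.2 4.7 7.3] M [-0.99  0.3   0.08] w 0.131
shift tool mm [-1.3 -1.6  0.4] turn 0.32
```

{"api": "step_arm", "payload": {
  "steps": [
    [1.5,-3,0.5,0],
    [1.5,-3,0.5,0]
  ]
}}

```text
time: 10.15
tool_pos: [0.5144, -0.258, 0.0281]
tool_rot: [0.106, -0.02, 0.994, 0.019]
contact_force: [-0.3, 8.9, 9.3]
gripper_width: 0.13
```

```bash
bash l3.sh
```

```text
t 10.15 pos [ 0.5144 -0.258   0.0281] y-ang 92.52 tilt z [ 0.2093  0.0427 -0.9769] F [-0.3  8.9  9.3] M [-0.51  0.4   0.02] w 0.13
shift tool mm [-1.5  0.9  0.5] turn 0.52
nose [(184, 466), (187, 468), (190, 468), (193, 468), (196, 468), (199, 468), (202, 468), (205, 468), (208, 468), (211, 469), (214, 469), (217, 469), (223, 470), (226, 470), (229, 470), (232, 470), (235, 470), (238, 468)]
buf [(217, 464)]
rail -0.020109026027144362 -0.4602177291567598
nose 0.04728432547786381 -0.4612449155145858 0.4466320200510152 0.5879986769340749
t 10.2 pos [ 0.5144 -0.2581  0.0281] y-ang 92.51 tilt z [ 0.2093  0.0428 -0.9769] F [0.7 7.7 9.3] M [-0.77  0.35 -0.  ] w 0.137
shift tool mm [-1.6  1.   0.5] turn 0.51
```

{"api": "step_arm", "payload": {
  "steps": [
    [1.5,-3,0.5,0.3],
    [1.5,-3,0.5,0]
  ]
}}

```text
time: 10.4
tool_pos: [0.5144, -0.2584, 0.0281]
tool_rot: [0.107, -0.019, 0.994, 0.024]
contact_force: [0.3, 13.6, 13.3]
gripper_width: 0.13
```

```bash
bash l3.sh
```

```text
t 10.4 pos [ 0.5144 -0.2584  0.0281] y-ang 92.45 tilt z [ 0.2115  0.051  -0.9761] F [ 0.3 13.6 13.3] M [-0.37  0.43  0.15] w 0.13
shift tool mm [-1.6  1.3  0.5] turn 0.45
nose [(184, 466), (187, 468), (190, 468), (193, 468), (196, 468), (199, 468), (202, 468), (205, 468), (208, 469), (211, 469), (214, 469), (217, 469), (221, 470), (224, 470), (227, 470), (230, 470), (233, 470), (236, 470)]
buf []
rail -0.01756077342550617 -0.4604708066940113
nose 0.04479015738717807 -0.46205942204181805 0.44655141099837775 0.5880169932627575
t 10.45 pos [ 0.5144 -0.2584  0.0281] y-ang 92.45 tilt z [ 0.2114  0.0512 -0.9761] F [ 0.1 12.  12.2] M [-0.41  0.36  0.07] w 0.131
shift tool mm [-1.6  1.3  0.5] turn 0.45
```

{"api": "step_arm", "payload": {
  "steps": [
    [0,0,-1,0],
    [0,0,-1,0],
    [0,0,-1,0],
    [0,0,-1,0]
  ],
  "claw": 55
}}

```text
time: 10.85
tool_pos: [0.5124, -0.2524, 0.0289]
tool_rot: [0.105, -0.019, 0.994, 0.029]
contact_force: [0.1, -0.4, -0.2]
gripper_width: 0.552
```

```bash
bash l3.sh
```

```text
t 10.85 pos [ 0.5124 -0.2524  0.0289] y-ang 92.47 tilt z [ 0.2074  0.0614 -0.9763] F [ 0.1 -0.4 -0.2] M [-0.05  0.08 -0.01] w 0.552
shift tool mm [-3.2 -4.8  1.4] turn 0.47
nose [(184, 465), (187, 468), (190, 468), (193, 468), (196, 468), (199, 468), (202, 468), (205, 468), (208, 468), (211, 469), (214, 468), (217, 469), (220, 469), (223, 469), (226, 470), (229, 470), (232, 470), (235, 470), (238, 468)]
buf [(217, 463)]
rail -0.04717178869234972 -0.46157731601850877
nose 0.044332420839709764 -0.4613670368498821 0.4467853487949512 0.5883863167893135
t 10.9 pos [ 0.5123 -0.2526  0.029 ] y-ang 92.47 tilt z [ 0.2075  0.0613 -0.9763] F [ 0.   0.6 -0.3] M [ 0.01  0.1  -0.01] w 0.549
shift tool mm [-3.2 -4.6  1.5] turn 0.47
```

{"api": "step_arm", "payload": {
  "steps": [
    [0,0,-15,0],
    [0,0,-25,0],
    [0,0,-30,0],
    [0,0,-40,0],
    [0,0,-40,0],
    [0,40,-10,0],
    [0,45,0,0],
    [0,45,0,0]
  ]
}}

```text
time: 11.7
tool_pos: [0.4711, -0.1353, 0.2061]
tool_rot: [0.107, -0.012, 0.994, 0.028]
contact_force: [0.1, 0.3, 0.5]
gripper_width: 0.551
```

{"api": "step_arm", "payload": {
  "steps": [
    [0,45,0,0],
    [0,45,0,0],
    [0,45,0,0],
    [0,45,0,0],
    [0,45,0,0],
    [0,20,0,0]
  ]
}}

```text
time: 12.3
tool_pos: [0.4619, 0.1184, 0.2286]
tool_rot: [0.114, -0.01, 0.993, 0.027]
contact_force: [0.4, 0.6, 0.6]
gripper_width: 0.553
```

```bash
bash l3.sh; python3 - <<'E'
from bay import *
print(ends(3))
im,d=grab_frame("top"); save("topF",cv2.resize(im[110:310,330:510],None,fx=3,fy=3,interpolation=2)); P=pts("top",d);X,Y,Z=P[...,0],P[...,1],P[...,2]
for y in (-.3,-.35,-.38,-.41,-.43):
    m=(d>0)&(Z>.024)&(Z<.036)&(abs(Y-y)<.012); print(y,[np.median(X[m&(X>a)&(X<b)]).round(4) for a,b in((.41,.442),(.594,.63))])
E
```

```text
t 12.3 pos [0.4619 0.1184 0.2286] y-ang 91.45 tilt z [ 0.2254  0.0568 -0.9726] F [0.4 0.6 0.6] M [-0.04  0.05 -0.01] w 0.553
shift tool mm [  -2.5 -386.7  186. ] turn -0.55
nose [(184, 466), (187, 468), (190, 468), (193, 468), (196, 468), (199, 468), (202, 468), (205, 468), (208, 468), (211, 469), (214, 469), (217, 469), (220, 469), (223, 470), (226, 470), (229, 470), (232, 470), (235, 470), (238, 468)]
buf [(188, 462), (191, 463), (194, 461), (197, 464), (200, 464), (203, 464), (206, 461), (210, 464), (213, 461), (216, 461), (226, 462), (229, 461), (232, 461)]
rail -0.020312344545576774 -0.4625125665593283
nose 0.04482489375253001 -0.4610671624577168 0.44672047318662306 0.5879307217543481
t 12.35 pos [0.462  0.1199 0.229 ] y-ang 91.54 tilt z [ 0.2256  0.0587 -0.9724] F [-1.2  0.7  0.5] M [-0.02  0.15 -0.01] w 0.547
shift tool mm [  -1.8 -388.5  185.5] turn -0.46
[ 0.0446  0.0414  0.0429  0.0434  0.5135 -0.3583  0.0401]
-0.3 [np.float64(0.4293), np.float64(0.5992)]
-0.35 [np.float64(0.4306), np.float64(0.6013)]
-0.38 [np.float64(0.4312), np.float64(0.6041)]
-0.41 [np.float64(0.4319), np.float64(0.6053)]
-0.43 [np.float64(0.4324), np.float64(0.6056)]
```

View pics/topF.png

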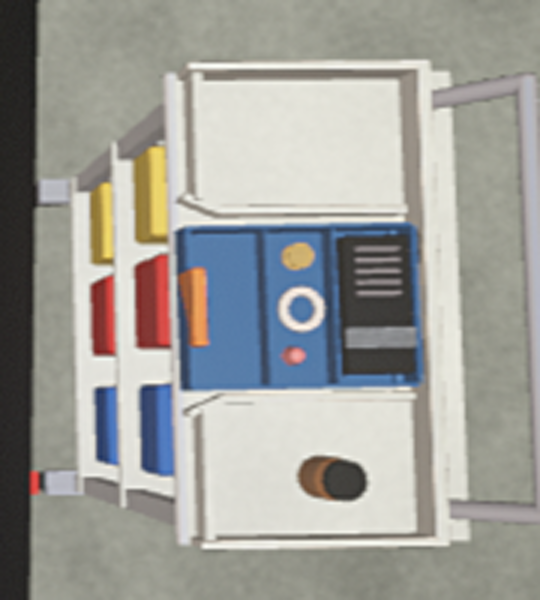

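```bash
python3 -c "
from plant import *
print(job_done())"
```

```text
the job is handed in; nothing more can be done
None
```

The tray is in the trolley bay with its nose against the buffers, the gripper is off it, and the job is handed in at about 12.6 s. No verdict was reported.

**What I did:** I pinched the tray's tail grip and turned the tray in line with the bay while sliding it. I kept a few newtons of downward force on the tail over the gap. The nose then slid onto the deck, and I crept the last centimetre until the buffers pushed back. At the end the push was about 12 N with almost no further movement. Then I opened the gripper and backed the arm away over the bench.

**Last checks (top camera, after release):**

| Check | Result |
|---|---|
| Nose position | Covers both buffers; sprang back about 1 mm on release |
| Sideways | About 2.5 mm off the bay's middle line |
| Squareness | Within about 0.01 rad |
| Level | Looks flat; rim 41–45 mm high all round |
| Thimble, ring, bobbin | Still in the middle compartment |
| Flux jar | Still standing in its pocket |

**Less good or uncertain:**
- **Tool lean:** the tool drifted to about 0.2 rad off vertical during the slide. The tray itself stayed flat because it pivoted between the pads.
- **Nose sag:** over the gap the nose sank about 4 mm by depth image, within the 9 mm limit.
- **Trolley:** it gave about 7 mm before its brakes held.
- **Nose-to-buffer gap:** with the tray home, the camera could no longer separate the buffers from the tray. That check rests on the contact force and the small spring-back.
- **Bench bystanders:** I did not measure them again at the end, though the arm never touched them as far as I saw.

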